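# Start the watch-parts cleaner

## Task

On the watchmaker's bench, start the parts cleaner using closed fingers only, without gripping or lifting anything: push its half-open lid down until it is fully shut, then tip the rocker switch fully over by pressing down its raised end, then press the big round start button all the way down, hold it there for about half a second, and let go. Keep to that order, never press the small round drain button, do not open the lid further, leave the things standing around undisturbed, and finish with the hand clear.

Things in the scene. Friction and masses are not known exactly. Their poses are not given: they have to be found in the camera images.
- cleaner: Fixed parts cleaner, white, 240 (x) by 360 (y) by 120 mm high; position and yaw vary. Origin: centre of underside, on the bench; z up. Its -y half is the tub with the lid; its +y half is a flat deck 120 mm above the bench with three controls in a row along the cleaner's x (about -66, 0, +66 mm; y about 95 mm), in an order that varies. Controls share its yaw.
- lid (a joint): Lid angle in rad: 0 shut, starts 0.3 to 0.6 (half open), hard stop 1.0. The hinge runs along the cleaner's y at the lid's far (+x) edge, so the open lid rises toward the robot. Friction hinge (0.5 N m): stays where it is left; 1 to 4 N near the free edge pushes it down.
- lid_push (a point): Where to push the lid: on its upper face, mid-width, 35 mm in from the free edge, 165 mm from the hinge line; moves with the lid. Lid: plain flat metal plate 200 (x) by 180 (y) by 8 mm. Shut, its upper face is level, 130 mm above the bench. Site z axis: the lid's upward normal.
- lid_hinge (a point): Middle of the lid's hinge line, fixed on the cleaner 120 mm above the bench. When the lid is shut, lid_push lies 165 mm from here toward the cleaner's -x and 10 mm higher.
- rocker (a joint): Rocker switch angle in rad: 0 off (as at the start), 0.4 fully on (hard stop). It stays where it is left (friction 0.04 N m, 2 to 4 N at the end).
- rocker_push (a point): On the rocker's upper face near the end raised while off (toward the cleaner's -y, the lid), 24 mm from the pivot, 6 mm from that end; moves with it. Flat metal paddle 30 (x) by 60 (y) by 8 mm on a black frame 42 by 72 by 5 mm, pivot line along the cleaner's x. The point starts 26 mm above the deck; fully on it is 16 mm above it.
- start (a joint): Travel of the big start button in m: 0 released, 0.008 fully down (spring, about 5 N there); springs back up by itself.
- start_top (a point): Centre of the top of the big start button's cap: plain metal disc, 40 mm diameter, the larger of the two round buttons, 24 mm above the deck when up, in a black round housing 56 mm across, 12 mm high. Pressed straight down; moves with the cap.
- drain (a joint): Travel of the small drain button in m: 0 released, 0.006 fully down. Must not be pressed.
- drain_top (a point): Centre of the top of the small drain button's cap: plain metal disc, 18 mm diameter, 22 mm above the deck, in a black round housing 34 mm across, 12 mm high. Not to be pressed.
- loupe: Loose black eye loupe, 30 mm diameter, 34 mm tall, standing on the deck near the cleaner's +y edge, about 60 mm beside the row of controls. Origin: centre of its underside. Leave alone.
- pot: Loose yellow pot, 62 mm diameter, 34 mm high, on the bench at the cleaner's +y side. Origin: centre of its underside. Leave alone.
- parts_tray: Loose grey divided tray 90 by 70 by 22 mm on the bench at the cleaner's -y side. Origin: centre of its underside. Leave alone.
- driver: Loose screwdriver 130 mm long lying on the bench beyond the cleaner. Leave alone.

How it is judged:
By the outcome, as a careful person would: the job done as asked, in the order asked, and still so for the second after the job is handed in, with the robot touching nothing.
It also fails if it takes over 45 s, if anything falls off the work surface, if the arm or the gripper's body presses on something with over 40 N, if the wrist force passes 120 N, or if a joint passes its speed limit or range.

## Robot

A 6-joint arm with a two-finger parallel gripper is mounted at the origin on the work surface. World frame = base frame: x ahead of the robot, y to its left, z up, the work surface at z = 0. Lengths are in mm, angles in rad, forces in N, time in s.
With the tool pointing down it reaches from about 375 to 925 mm from the base axis. Payload 5.7 kg.
Tool frame: the origin (TCP) lies at the centre of the arm's flange, where the gripper is bolted on; the fingertips stand 173 mm ahead of it and the grasp point (between the pads) lies 155 mm ahead of it (manip.tcp_to_grasp is the distance from the TCP to the grasp point, in mm); z points along the fingers, y is the line along which they close (so a half turn about z gives the same grasp; the last joint's range is limited). The gripper opens to 85 mm and grips with 20 to 120 N. Pads are 22 mm wide; open, the fingers measure 114 mm over their backs; the gripper's body (76 mm by 85 mm) begins 54 mm behind the grasp point. The pads swing forward as they close: fully open they stand 13 mm farther back than shut.
Start: joints at [-1.439, 0.359, 1.51, -0, 1.272, -0.115], TCP at [146.57, -581.81, 404.667] pointing down, gripper open.
Joint ranges: [-2.97, 2.97], [-1.01, 2.36], [0.21, 2.38], [-0.96, 4.11], [0.2, 2.71], [-2.98, 2.98]. Speed limits (rad/s): [2.39, 2.39, 3.14, 3.14, 3.14, 3.14].

## Interface

Orientations are given as a unit quaternion [w, x, y, z].
In Python, from bench import manip, viewer, nets gives the robot as it stands.
- The arm moves only by the shell command python3 -m creep 'ROWS' [OPENING]. ROWS is JSON, a list that holds one entry, the list of rows, each a list of 6 numbers: the shift along the tool's x, y, z in cm, then the turn, a rotation vector about the tool's x, y, z in degrees. In form: [[[dx, dy, dz, ax, ay, az], ...]]. A call has 1 to 5 rows; each row shifts and turns the commanded pose from where the row before left it, along the tool's axes as they then stand; what a row does not reach is not made up. A row lasts 1/8 s, in which the tool goes at most 62.5 mm and 10.7 degrees, less where a joint would pass 70% of its speed; a pose out of reach is approached as far as the arm can. A call with a gripper value outside its range is refused whole. OPENING is the gripper command: -1 is fully open, 1 is shut, values between are in proportion, set as the call begins (- or left out, the last holds). The fingers move at their own pace and stop on an object; the grip force is fixed at half the most. Time passes only in rows, so rows that do not move let the fingers close. It gives the time, the measured TCP pose, the force, the opening and the grip force at its end, in the units of the state.
- manip.read_state(): the state, without advancing time (a new reading comes with each control period).
- viewer.get_image(name): name is "side" or "top" or "wrist"; returns (picture, depth): 420x560x3 uint8, blue, green, red; 420x560 float32, mm along the optical axis (not along the pixel's ray), 0 where there is no reading.
- viewer.camera_params(name): a dict with "mtx" (3x3 intrinsics, pixels), "k1" (the pictures are not rectified: a ray, as slopes to the right and down, at radius r is drawn at 1 + k1 r^2 times it, then the intrinsics apply), "cam_to_world" (4x4, takes a point from camera to world coordinates). Camera axes: x right, y down, z forward; pixel columns grow to the right and rows downward; lengths in mm; the calibration is good to about 2 mm. A picture is of the moment at which its call begins: read the wrist's pose just before it. camera_params takes no time and is no camera call; for the wrist camera it gives the pose at the moment of the call.
- manip.job_done(): hands the job in; it is judged then, once.
Trained networks look in the newest picture that a camera, given by its name, has taken for a name from the list of things; names that differ only in an ending like _2 or _b are one class to them, and where a whole thing is asked for, a point or a joint stands for the part that bears it (a point fixed in the world has none). Each returns a list of dicts, best first, with "p" (0 to 1); they miss things now and then, are a little off and sometimes report something else, mostly with a low value. They report only what shows in the picture. A call takes as long as a camera call.
- nets.outline_of(target, camera): "pixels" (420x560 bool, what is visible of it) and "bbox" ([centre column, centre row, width, height] as shares, 0 to 1, of the picture: columns of its width, rows of its height, round what is visible of it).
- nets.landmark_of(target, camera): "xy" ([column, row] as shares, 0 to 1, of the picture: columns of its width, rows of its height: a listed point, or the origin of a listed thing).
The state is a dict: "time_s": time; "qpos": joint angles; "joint_vel": joint speeds; "joint_torque": joint torques, N m; "tool_pos": TCP position; "tool_rot": TCP orientation; "ft_force": force on the tool from outside, world axes, zero at the start; "ft_torque": the same for the moment, N m; "gripper_width": finger opening in mm; "grip_force": force on a finger pad.
Only numpy, scipy, OpenCV 4.12 (cv2) and the standard library are available. Lean on these libraries where they do the work, as an engineer would, in place of code of your own. Each camera call takes 0.05 s, during which the arm holds its last target. There are 200 camera calls.

## Working session

There is one attempt and no reset: what is moved stays moved. The work goes in short steps, Python scripts to look and compute and a shell command to move; the robot and the scene stay as the last step left them, time stands still between calls to the robot, and variables do not carry over. Pictures are saved under pics/ and viewed, at most 10 in all, crops included, and the job is handed in when it is done.

```bash
mkdir -p pics; cat > h.py <<'E'
import numpy as np, cv2
from bench import manip, viewer, nets
def ray2w(cam,u,v,d,P=None):
    P=P or viewer.camera_params(cam); K=np.array(P["mtx"]); 
    x=(u-K[0,2])/K[0,0]; y=(v-K[1,2])/K[1,1]; xd,yd=x,y
    for _ in range(20):
        s=1+P["k1"]*(x*x+y*y); x,y=xd/s,yd/s
    return (np.array(P["cam_to_world"])@np.array([x*d,y*d,d,1]))[:3]
def find(cam,names,dep):
    for n in names:
        for r in nets.landmark_of(n,cam)[:2]:
            u,v=r["xy"][0]*560,r["xy"][1]*420
            p=dep[max(0,int(v)-1):int(v)+2,max(0,int(u)-1):int(u)+2]; p=p[p>0]
            d=np.median(p) if p.size else 0
            print(cam,n,round(r["p"],2),(round(u),round(v)),np.round(ray2w(cam,u,v,d),1) if d else None)
E
python3 - <<'E'
from h import *
print(manip.read_state())
for c in("top","side"):
    im,d=viewer.get_image(c); cv2.imwrite(f"pics/{c}0.png",im)
    find(c,["lid_push","lid_hinge","rocker_push","start_top","drain_top","loupe","pot","parts_tray"],d)
E
```

```text
{'time_s': 0.0, 'qpos': array([-1.43907080e+00,  3.59500578e-01,  1.51147473e+00,  2.29918112e-05,
        1.27250718e+00, -1.15126974e-01]), 'joint_vel': array([-0.00080699,  0.00024459,  0.00068392, -0.00013915, -0.00134304,
       -0.00041919]), 'joint_torque': array([-2.53163249e-03, -5.27622128e+01, -2.78631037e+01, -4.84837110e-04,
        1.34748759e-02,  2.74354551e-05]), 'tool_pos': array([ 146.54263367, -581.43640132,  403.83982998]), 'tool_rot': array([-9.44974052e-04,  9.92392619e-01,  1.23109691e-01,  3.14265385e-06]), 'ft_force': array([-1.04543831,  0.00864723, -0.29217088]), 'ft_torque': array([-0.02360399, -0.01868967,  0.02747066]), 'grip_force': 0.0, 'gripper_width': 84.75233973422483}
top lid_push 0.73 (340, 254) [470.4 -96.3 188.9]
top lid_push 0.57 (274, 243) [506.4  65.  145.1]
top lid_hinge 0.72 (354, 203) [ 607.7 -141.9  135.4]
top rocker_push 0.5 (288, 219) [565.5  29.3 145.6]
top start_top 0.68 (273, 241) [511.   66.7 143.7]
top drain_top 0.51 (312, 236) [517.1 -30.7 180. ]
top drain_top 0.39 (288, 191) [641.1  28.5 141.5]
top loupe 0.51 (261, 199) [616.3  97.7 153.6]
top pot 0.76 (230, 208) [620.3 187.4  33.8]
top parts_tray 0.71 (410, 260) [ 472.3 -305.2   19.6]
side lid_push 0.69 (233, 224) [480.  -98.1 186.6]
side lid_hinge 0.58 (319, 244) [ 610.9 -152.3  133.9]
side rocker_push 0.63 (249, 197) [566.3  38.1 144.4]
side rocker_push 0.36 (261, 187) [618.2  91.7 129.5]
side start_top 0.43 (215, 201) [476.8 -25.6 194.6]
side drain_top 0.57 (282, 195) [632.5  19.8 139.9]
side loupe 0.75 (283, 190) [660.5  70.  120.5]
side loupe 0.55 (261, 188) [617.2  90.7 127. ]
side pot 0.64 (349, 260) [727.6 -92.   13.2]
side pot 0.58 (247, 195) [572.   58.  139.1]
side parts_tray 0.65 (295, 398) [ 476.6 -304.6    4.1]
side parts_tray 0.32 (232, 224) [478.1 -96.8 187.2]
```

```bash
python3 - <<'E'
import cv2
a=cv2.imread("pics/top0.png")[130:320,180:450];b=cv2.imread("pics/side0.png")[130:320,130:400]
cv2.imwrite("pics/c0.png",cv2.resize(cv2.vconcat([a,b]),None,fx=1.55,fy=1.55,interpolation=2))
E
```

```text
(no output)
```

View pics/c0.png

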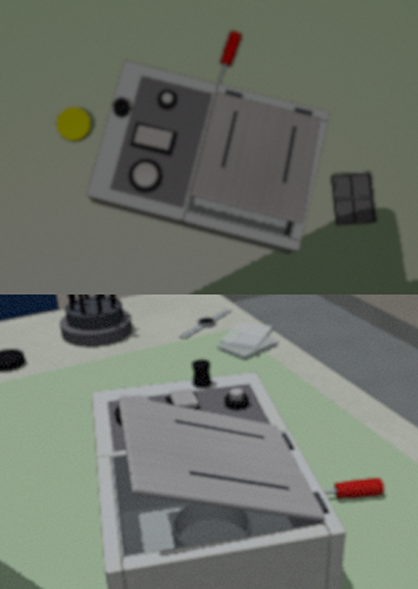

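The top view shows start at (273,241), the rocker at about (279,219), drain at (288,193) and the lid rising to the lower right. Yaw is about -16°, so lid_push when shut is at about (452,-100). The first move closes the fingers, lifts, and turns the tool to line up with the cleaner.

```bash
python3 -m creep '[[[0,0,-1,0,0,10],[0,0,-1,0,0,10],[0,0,0,0,0,10],[0,0,0,0,0,0]]]' 1
cat >> h.py <<'E'
from scipy.spatial.transform import Rotation as R
def go(x,y,tipz):
    s=manip.read_state(); q=s["tool_rot"]; r=R.from_quat([q[1],q[2],q[3],q[0]])
    d=r.inv().apply(np.array([x,y,tipz+173])-s["tool_pos"])/10
    print("t",s["time_s"],"pos",np.round(s["tool_pos"],1),"F",np.round(s["ft_force"],1),"w",round(s["gripper_width"],1),"xax",np.round(r.as_matrix()[:,0],3),"zax",np.round(r.as_matrix()[:,2],3),"go cm",np.round(d,2))
E
python3 -c "
from h import *
go(455,-101,250)"
```

```text
time_s: 1.4
tool_pos: [146.6, -581.8, 424.8]
tool_rot: [0.0, 0.991, -0.137, -0.0]
ft_force: [-0.1, -0.0, 0.3]
gripper_width: 12.3
grip_force: 0.0
t 1.4 pos [ 146.6 -581.8  424.8] F [-0.1 -0.   0.3] w 12.3 xax [ 0.962 -0.272  0.   ] zax [-0. -0. -1.] go cm [ 16.61 -54.65   0.17]
```

```bash
python3 -m creep '[[[1.6,-5,0,0,0,0],[1.6,-5,0,0,0,0],[1.6,-5,0,0,0,0],[1.6,-5,0,0,0,0],[1.6,-5,0,0,0,0]]]' >/dev/null
python3 -m creep '[[[1.6,-5,0,0,0,0],[1.6,-5,0,0,0,0],[1.6,-5,0,0,0,0],[1.6,-5,0,0,0,0],[0,0,0,0,0,0]]]' 
python3 -c "
from h import *
go(455,-101,250)
im,d=viewer.get_image('wrist'); cv2.imwrite('pics/w1.png',im)
find('wrist',['lid_push','lid_hinge','rocker_push','start_top','drain_top'],d)"
```

```text
time_s: 2.65
tool_pos: [409.2, -185.6, 424.7]
tool_rot: [-0.001, 0.991, -0.133, 0.0]
ft_force: [-1.2, -1.3, -0.2]
gripper_width: -0.4
grip_force: 0.0
t 2.65 pos [ 409.2 -185.6  424.7] F [-1.2 -1.3 -0.2] w -0.4 xax [ 0.964 -0.265  0.   ] zax [ 0.     0.001 -1.   ] go cm [ 2.18 -9.36  0.18]
wrist lid_push 0.87 (131, 164) [ 478.8 -103.4  187.3]
```

View pics/w1.png

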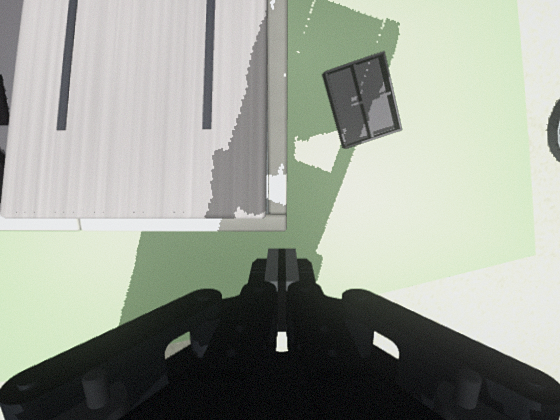

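The wrist view shows the lid's edges parallel to the tool, its free edge near row 215 and lid_push at (131,164). Next I move over (462,-100) and descend.

```bash
python3 -m creep '[[[1.4,-4.8,0,0,0,0],[1.4,-4.9,0,0,0,0],[0,0,2,0,0,0],[0,0,2,0,0,0],[0,0,1,0,0,0]]]' 
python3 -m creep '[[[0,0,1,0,0,0],[0,0,1,0,0,0],[0,0,1,0,0,0],[0,0,1,0,0,0],[0,0,0,0,0,0]]]' 
python3 -c "
from h import *
go(462,-100,130)"
```

```text
time_s: 3.58
tool_pos: [461.0, -103.3, 373.7]
tool_rot: [-0.0, 0.99, -0.138, -0.001]
ft_force: [0.1, -0.1, 0.3]
gripper_width: -0.2
grip_force: 0.0
time_s: 4.2
tool_pos: [461.4, -102.6, 333.9]
tool_rot: [-0.0, 0.99, -0.138, -0.001]
ft_force: [-0.3, 0.4, 0.6]
gripper_width: -0.3
grip_force: 0.0
t 4.2 pos [ 461.4 -102.6  333.9] F [-0.3  0.4  0.6] w -0.3 xax [ 0.962 -0.273 -0.001] zax [-0.001  0.001 -1.   ] go cm [-0.01 -0.26  3.09]
```

```bash
python3 -m creep '[[[0,0,1,0,0,0],[0,0,1,0,0,0],[0,0,0.5,0,0,0],[0,0,0.4,0,0,0],[0,0,0,0,0,0]]]' 
python3 -m creep '[[[0,0,0.2,0,0,0],[0,0,0,0,0,0],[0,0,0,0,0,0]]]' 
python3 -c "
from h import *
go(462,-100,130)
im,d=viewer.get_image('side'); cv2.imwrite('pics/s1.png',cv2.resize(im[130:330,130:400],None,fx=2,fy=2))"
```

```text
time_s: 4.82
tool_pos: [461.6, -102.7, 305.4]
tool_rot: [-0.0, 0.99, -0.138, 0.0]
ft_force: [0.1, -0.3, 0.3]
gripper_width: -0.3
grip_force: 0.0
time_s: 5.2
tool_pos: [461.6, -102.7, 303.8]
tool_rot: [-0.0, 0.99, -0.138, 0.0]
ft_force: [0.2, -0.7, -0.0]
gripper_width: -0.1
grip_force: 0.0
t 5.2 pos [ 461.6 -102.7  303.8] F [ 0.2 -0.7 -0. ] w -0.1 xax [ 0.962 -0.273  0.   ] zax [ 0. -0. -1.] go cm [-0.03 -0.27  0.08]
```

View pics/s1.png

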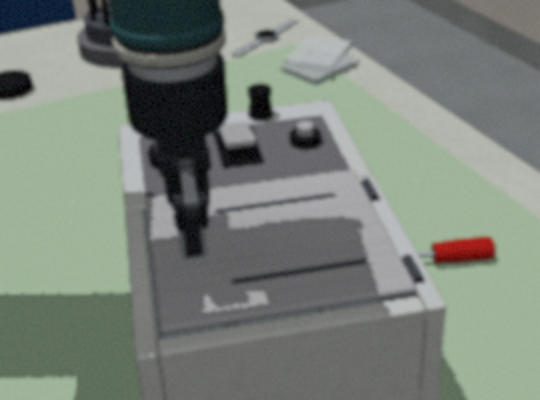

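The lid looks nearly shut, with the tips on it at about crop pixel (193,250). I'll press further until the force builds.

```bash
python3 -m creep '[[[0,0,0.2,0,0,0],[0,0,0,0,0,0]]]' 
python3 -m creep '[[[0,0,0.2,0,0,0],[0,0,0,0,0,0]]]'
```

```text
time_s: 5.5
tool_pos: [461.5, -102.6, 303.2]
tool_rot: [0.0, 0.99, -0.138, 0.0]
ft_force: [-4.9, 1.5, 17.7]
gripper_width: -0.1
grip_force: 9.0
time_s: 5.75
tool_pos: [461.5, -102.6, 302.9]
tool_rot: [0.0, 0.99, -0.138, 0.001]
ft_force: [-10.4, 3.3, 39.1]
gripper_width: 0.1
grip_force: 19.2
```

The lid is at its stop, with 39 N on the fingertips. Next I lift and look at the controls from close by.

```bash
python3 -m creep '[[[0,0,-3,0,0,0],[0,0,-4,0,0,0],[0,-4,-4,0,0,0],[0,-4,0,0,0,0],[-2,-4,0,0,0,0]]]' >/dev/null
python3 -m creep '[[[-2,-1,0,0,0,0],[0,0,0,0,0,0],[0,0,0,0,0,0]]]' 
python3 -c "
from h import *
go(569,25,170)
im,d=viewer.get_image('wrist'); cv2.imwrite('pics/w2.png',im)
find('wrist',['lid_push','lid_hinge','rocker_push','start_top','drain_top','loupe'],d)"
```

```text
time_s: 6.75
tool_pos: [458.6, 32.6, 409.8]
tool_rot: [0.0, 0.99, -0.138, 0.0]
ft_force: [-0.8, -0.0, 0.2]
gripper_width: 0.4
grip_force: 0.0
t 6.75 pos [458.6  32.6 409.8] F [-0.8 -0.   0.2] w 0.4 xax [ 0.962 -0.274  0.001] zax [ 0.001 -0.001 -1.   ] go cm [10.82 -2.29  6.69]
wrist lid_push 0.83 (435, 165) [463.4 -98.  130.2]
wrist lid_push 0.42 (104, 94) [611.9 185.1  34.3]
wrist rocker_push 0.9 (242, 74) [567.5  30.1 145.9]
wrist start_top 0.59 (220, 169) [508.8  66.8 144.6]
wrist loupe 0.64 (134, 30) [615.9  93.9 145.2]
```

View pics/w2.png

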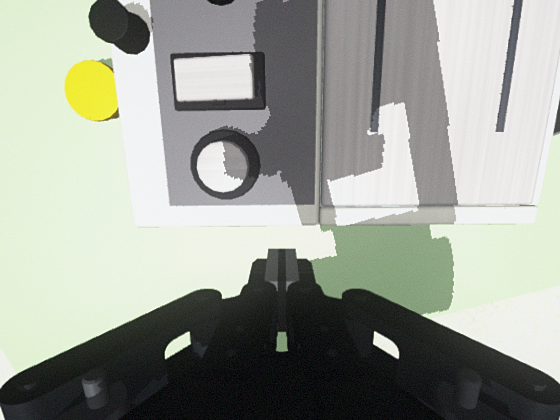

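The lid is shut: its top is at z=130. The rocker is at about (214,82) with its push end on the right, and start is at (222,165). Next I go above the rocker end, aiming at (566,25).

```bash
python3 -m creep '[[[3.5,-0.7,0,0,0,0],[3.5,-0.7,0,0,0,0],[3.5,-0.7,0,0,0,0],[0,0,0,0,0,0],[0,0,0,0,0,0]]]' >/dev/null
python3 -m creep '[[[0,0,2.5,0,0,0],[0,0,2.5,0,0,0],[0,0,1.5,0,0,0],[0,0,0,0,0,0]]]'; python3 -c "
from h import *
go(566,25,150)"
```

```text
time_s: 8.22
tool_pos: [564.3, 24.9, 343.9]
tool_rot: [0.0, 0.99, -0.138, -0.001]
ft_force: [-0.1, 0.1, 0.8]
gripper_width: -0.1
grip_force: 0.0
t 8.225 pos [564.3  24.9 343.9] F [-0.1  0.1  0.8] w -0.1 xax [ 0.962 -0.273 -0.003] zax [-0.003  0.    -1.   ] go cm [ 0.17 -0.05  2.09]
```

```bash
python3 -m creep '[[[0.2,0,1,0,0,0],[0,0,1,0,0,0],[0,0,0.5,0,0,0],[0,0,0.3,0,0,0],[0,0,0,0,0,0]]]' 
python3 -m creep '[[[0,0,0.2,0,0,0],[0,0,0.2,0,0,0],[0,0,0,0,0,0]]]'
```

```text
time_s: 8.85
tool_pos: [567.2, 24.3, 316.6]
tool_rot: [-0.0, 0.99, -0.138, -0.0]
ft_force: [0.4, 0.0, 0.4]
gripper_width: -0.2
grip_force: 0.0
time_s: 9.22
tool_pos: [567.3, 24.2, 312.8]
tool_rot: [0.0, 0.99, -0.138, 0.0]
ft_force: [0.5, -1.0, 1.1]
gripper_width: 0.1
grip_force: 0.7
```

```bash
python3 -m creep '[[[0,0,0.2,0,0,0],[0,0,0,0,0,0]]]' 
python3 -m creep '[[[0,0,0.2,0,0,0],[0,0,0,0,0,0]]]'
```

```text
time_s: 9.48
tool_pos: [567.3, 24.2, 310.6]
tool_rot: [-0.0, 0.99, -0.138, 0.0]
ft_force: [0.2, -1.8, 1.3]
gripper_width: 0.3
grip_force: 1.1
time_s: 9.72
tool_pos: [567.3, 24.2, 309.8]
tool_rot: [0.0, 0.99, -0.138, 0.0]
ft_force: [-3.4, -2.6, 11.7]
gripper_width: 0.4
grip_force: 5.8
```

```bash
python3 -m creep '[[[0,0,0.2,0,0,0],[0,0,0,0,0,0],[0,0,0,0,0,0]]]' 
python3 -m creep '[[[0,0,-2,0,0,0],[0,0,-3,0,0,0],[-5,-2,-2,0,0,0],[-5,-2,0,0,0,0],[0,0,0,0,0,0]]]'
python3 -m creep '[[[-3,0,0,0,0,0],[0,0,0,0,0,0],[0,0,0,0,0,0]]]'
python3 -c "
from h import *
go(508.8,66.8,170)
im,d=viewer.get_image('wrist'); cv2.imwrite('pics/w3.png',im)
find('wrist',['lid_push','rocker_push','start_top','drain_top','loupe'],d)"
```

```text
time_s: 10.1
tool_pos: [567.3, 24.3, 309.4]
tool_rot: [0.0, 0.99, -0.138, 0.001]
ft_force: [-7.3, -1.8, 23.7]
gripper_width: 0.0
grip_force: 12.1
time_s: 10.72
tool_pos: [478.5, 92.1, 376.4]
tool_rot: [-0.001, 0.991, -0.137, -0.002]
ft_force: [0.7, 0.2, 0.2]
gripper_width: 0.1
grip_force: 0.0
time_s: 11.1
tool_pos: [454.2, 98.2, 376.8]
tool_rot: [-0.0, 0.99, -0.138, 0.001]
ft_force: [0.9, -0.1, -1.2]
gripper_width: 0.2
grip_force: 0.0
t 11.1 pos [454.2  98.2 376.8] F [ 0.9 -0.1 -1.2] w 0.2 xax [ 0.962 -0.273  0.001] zax [ 0.001  0.    -1.   ] go cm [6.1  1.53 3.39]
wrist lid_push 0.86 (546, 136) [465.9 -95.6 130.4]
wrist rocker_push 0.62 (343, 31) [565.2  27.1 136.5]
wrist start_top 0.9 (303, 138) [510.1  67.8 144.4]
```

View pics/w3.png

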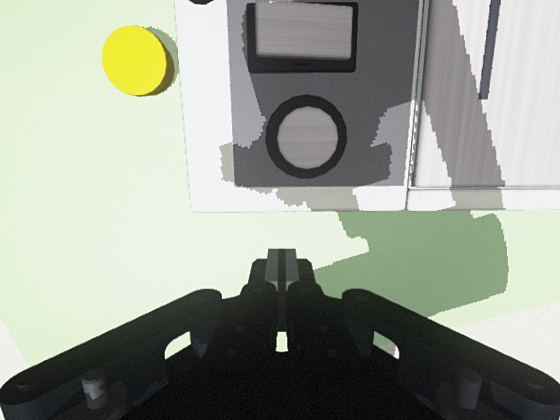

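The rocker is fully on: its push point is at 136.5 and the expected height is 136. The start cap is centred at about (307,137), near (510,67). Next I go over it and press.

```bash
python3 -m creep '[[[3,0.7,0,0,0,0],[3.2,0.8,0,0,0,0],[0,0,0,0,0,0],[0,0,2,0,0,0],[0,0,0,0,0,0]]]'
python3 -m creep '[[[0,0,1,0,0,0],[0,0,1,0,0,0],[0,0,1,0,0,0],[0,0,0.4,0,0,0],[0,0,0,0,0,0]]]'; python3 -c "
from h import *
go(510,67,136)"
```

```text
time_s: 12.02
tool_pos: [507.3, 67.1, 355.4]
tool_rot: [0.0, 0.99, -0.138, -0.002]
ft_force: [0.3, -0.0, -0.3]
gripper_width: -0.0
grip_force: 0.0
time_s: 12.65
tool_pos: [508.5, 66.9, 322.3]
tool_rot: [0.0, 0.99, -0.138, -0.0]
ft_force: [-0.1, -0.3, -0.7]
gripper_width: -0.3
grip_force: 0.0
t 12.65 pos [508.5  66.9 322.3] F [-0.1 -0.3 -0.7] w -0.3 xax [ 0.962 -0.273 -0.001] zax [-0.001  0.    -1.   ] go cm [ 0.14 -0.05  1.33]
```

```bash
python3 -m creep '[[[0,0,0.5,0,0,0],[0,0,0.5,0,0,0],[0,0,0.5,0,0,0],[0,0,0.1,0,0,0],[0,0,0,0,0,0]]]'
```

```text
time_s: 13.28
tool_pos: [509.0, 67.0, 309.1]
tool_rot: [-0.0, 0.99, -0.138, 0.001]
ft_force: [-6.6, -0.6, 24.6]
gripper_width: -0.1
grip_force: 12.5
```

```bash
python3 -m creep '[[[0,0,0,0,0,0],[0,0,0,0,0,0],[0,0,0,0,0,0]]]'
python3 -m creep '[[[0,0,-2,0,0,0],[0,0,-3,0,0,0],[-2,0,-4,0,0,0],[-4,0,-2,0,0,0],[-4,0,0,0,0,0]]]'
python3 -m creep '[[[0,0,0,0,0,0],[0,0,0,0,0,0],[0,0,0,0,0,0]]]'
python3 -c "
from h import *
go(510,67,136)
im,d=viewer.get_image('wrist'); cv2.imwrite('pics/w4.png',im)
find('wrist',['lid_push','rocker_push','start_top'],d)
im,d=viewer.get_image('top'); cv2.imwrite('pics/t4.png',cv2.resize(im[130:320,180:450],None,fx=2,fy=2))"
```

```text
time_s: 13.65
tool_pos: [509.0, 67.0, 309.1]
tool_rot: [-0.0, 0.99, -0.138, 0.001]
ft_force: [-5.7, -1.3, 25.1]
gripper_width: -0.3
grip_force: 12.4
time_s: 14.28
tool_pos: [412.1, 94.5, 418.1]
tool_rot: [-0.0, 0.99, -0.138, 0.002]
ft_force: [0.5, 0.2, -0.4]
gripper_width: -0.5
grip_force: 0.0
time_s: 14.65
tool_pos: [413.5, 94.1, 416.6]
tool_rot: [-0.0, 0.99, -0.138, 0.0]
ft_force: [-1.0, -0.4, -0.5]
gripper_width: 0.2
grip_force: 0.0
t 14.65 pos [413.5  94.1 416.6] F [-1.  -0.4 -0.5] w 0.2 xax [ 0.962 -0.274  0.   ] zax [ 0.  0. -1.] go cm [10.02 -0.04 10.77]
wrist lid_push 0.69 (496, 85) [465.3 -95.9 130.3]
wrist start_top 0.92 (281, 82) [510.   67.  144.4]
wrist start_top 0.42 (495, 85) [465.2 -95.4 129.8]
```

View pics/t4.png

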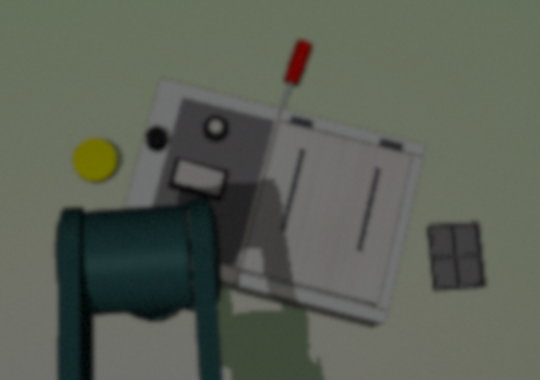

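The top view shows the lid shut, the rocker at (198,178) tipped over, and the pot, loupe, tray and driver where they were. The start button is back up and the hand is clear.

```bash
python3 -c "
from bench import manip
print(manip.job_done())"
```

```text
the job is handed in; nothing more can be done
None
```

The job is handed in: I shut the lid, tipped the rocker fully on, held the start button fully down for about half a second and released it, in that order; the drain button and the loose things were left alone, and the hand finished clear.

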